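# Set the air regulator wheel of the handpiece station and lock it

## Robot

A 7-joint arm with a two-finger parallel gripper is mounted at the origin on the work surface. World frame = base frame: x ahead of the robot, y to its left, z up, the work surface at z = 0. Lengths are in m, angles in rad, forces in N, time in s.
With the tool pointing down it reaches from about 0.4 to 0.875 m from the base axis. Payload 4.4 kg.
Tool frame: the origin (TCP) lies between the finger pads; the fingertips stand 11 mm ahead of it and the grasp point (between the pads) lies 8 mm behind it; z points along the fingers, y is the direction in which the jaws open and shut (so a half turn about z gives the same grasp; the last joint's range is limited). The gripper opens to 85 mm and grips with 20 to 120 N. Pads are 22 mm wide; open, the fingers measure 114 mm over their backs; the gripper's body (76 mm by 85 mm) begins 54 mm behind the grasp point. The pads swing forward as they close: fully open they stand 13 mm farther back than shut.
Start: joints at [-1.325, 0.628, 0.038, 1.517, -0.027, 0.996, -0.02], TCP at [0.199, 0.619, 0.242] pointing down, gripper open.
Joint ranges: [-3.06, 3.06], [-0.37, 2.12], [-1.25, 1.32], [0.18, 2.47], [-1.1, 4.24], [0.23, 1.98], [-2.94, 2.94]. Speed limits (rad/s): [2.57, 2.57, 3.14, 3.14, 3.14, 3.14, 3.14].

## Interface

Orientations are given as [roll, pitch, yaw] about the fixed x, y, z axes, in that order (R = Rz(yaw) Ry(pitch) Rx(roll)).
In Python, from cell import ctrl gives the robot as it stands.
- The arm moves only by the tool send_rows, never from a script. Its argument "steps" is text: rows parted by semicolons, each of 7 numbers parted by spaces: the shift along the tool's x, y, z normalised to -1 to 1, where 1 is 200 mm, then the turn, a rotation vector about the tool's x, y, z normalised to -1 to 1, where 1 is pi/2 rad, then the finger opening in mm, from 0 to 85.4. A call has 1 to 10 rows; each row shifts and turns the commanded pose from where the row before left it, along the tool's axes as they then stand; what a row does not reach is not made up. A row lasts 1/8 s, in which the tool goes at most 62.5 mm and 10.7 degrees, less where a joint would pass 70% of its speed; a pose out of reach is approached as far as the arm can. A call with a number of a shift or a turn outside -1 to 1 is refused whole. A call with a gripper value outside its range is refused whole. The fingers move at their own pace and stop on an object; the grip force is fixed at half the most. Time passes only in rows, so rows that do not move let the fingers close. It gives the time, the measured TCP pose, the force and the opening at its end, in the units of the state.
- ctrl.state(): the state, without advancing time (a new reading comes with each control period).
- ctrl.grab_frame(name): name is "scene" or "side" or "wrist"; returns (picture, depth): 384x512x3 uint8, blue, green, red; 384x512 float32, m along the optical axis (not along the pixel's ray), 0 where there is no reading.
- ctrl.get_calibration(name): a dict with "fx", "fy", "cx", "cy" (pixels), "R" (3x3) and "t" (3): a world point X has camera coordinates R X + t; the wrist camera has in their place "mount" (4x4, takes a point from camera to tool coordinates, whose origin is the TCP and whose axes are the flange's). Camera axes: x right, y down, z forward; pixel columns grow to the right and rows downward; lengths in m; the calibration is good to about 2 mm. A picture is of the moment at which its call begins: read the wrist's pose just before it. get_calibration takes no time and is no camera call.
- ctrl.job_done(): hands the job in, once; it reports no verdict.
The state is a dict: "time": time; "joint_pos": joint angles; "joint_vel": joint speeds; "tau": joint torques, N m; "position": TCP position; "orientation": TCP orientation; "wrist_force": force on the tool from outside, world axes, zero at the start; "wrist_torque": the same for the moment, N m; "finger_gap": opening from 0.0 (shut) to 1.0 (fully open).
Only numpy, scipy, OpenCV 4.12 (cv2) and the standard library are available. Lean on these libraries where they do the work, as an engineer would, in place of code of your own. Each camera call takes 0.05 s, during which the arm holds its last target.

## Task

The pressure wheel on the handpiece station has been left pulled up, unlocked and off its setting. Turn it until the pointer on its rim stands at the upright mark on the far side of the scale ring, then press it gently down, working it a little to either side to find the notch nearest the mark, until it drops fully home and locks; do not force the lock teeth. Let go of the wheel and leave everything else on the worktop and the station where it is.

Things in the scene. Friction and masses are not known exactly. Their poses are not given: they have to be found in the camera images.
- station: white handpiece service station fixed to the worktop, 200 deep (its x) x 300 wide (y) x 90 mm high, front at its -x. Origin under its centre at worktop height. On its deck: the pressure wheel (axis at x = +40 mm, y = 0), a gauge (highest thing but the wheel, 60 mm above the deck, 85 mm left, +y, of the axis), a cap, loose things up to 55 mm high.
- collar: the station's fixed metal scale ring (106 mm in diameter) round the wheel's foot, carrying the set mark on its own +x side, with 24 lock teeth, 15 degrees apart, under the wheel's skirt. Origin on the wheel's axis at worktop height. The teeth are small: never more than 18 N may come on them, whether the wheel is pressed down or turned against them.
- wheel_grip (a point): point on the vertical axis of the round black pressure wheel, half-way up its grip barrel; moves with the wheel; x axis from the wheel's axis towards the pointer, z up. The barrel is an upright fluted cylinder, 50 mm in diameter, reaching 16 mm above and 20 mm below this point. Below it a round skirt, 70 mm in diameter, 10 mm thick. Beyond 55 mm from the axis nothing on the station is higher than 160 mm above the worktop.
- wheel: the pressure wheel; origin on its axis, at worktop height when locked. Turns within 97 degrees either side of the station's +x against 0.15 to 0.3 N m; stays where left. Pulled up it turns freely; pressed down, a dog inside must enter a notch between two ring teeth. With the pointer exactly at the mark the dog is over a tooth: the nearest notch is 4 to 7.5 degrees to one side, which side varies.
- pointer (a point): tip of the metal pointer fin on the rim of the wheel's skirt (fin 7 mm wide, 6 mm high), 46 mm from the wheel's axis and 26.5 mm below wheel_grip; turns, rises and sinks with the wheel. Fingers on the barrel clear it if their tips stay above the skirt.
- mark (a point): the set mark: an upright metal tab, 8 mm wide, on the fixed scale ring round the wheel, on the station's far side: from 9 degrees left to 32 degrees right of the station's +x. The point is where the pointer's tip stands when at the mark, 46 mm from the axis. The tab's top is about 3 mm below the skirt's top when the wheel is locked, 12 mm when it is up.
- wheel_lift (a joint): how far the wheel is up, m: 0 = fully home and locked, 0.0085 to 0.009 = pulled up, as found. With the dog standing on a tooth it stops near 0.005; over a notch (about 4 degrees of free play) it drops home. Pushing it down takes about 2 N, pulling it up about 5 N; it stays where it is left.
- tray_large: large steel instrument tray, 220 x 150 x 28 mm, with hand instruments; bystander; origin at the centre of its underside
- tray_small: small steel instrument tray, 200 x 100 x 28 mm, with hand instruments; bystander; origin at the centre of its underside
- spray_can: white-capped spray can, 52 mm diameter, 170 mm high; bystander; origin at the centre of its underside
- beaker: clear measuring beaker, 84 mm diameter, 130 mm high; bystander; origin at the centre of its underside
- pliers: steel extraction pliers lying flat, 150 mm long; bystander; origin at the centre of its underside
- oil_bottle: small white oil bottle, 26 mm diameter, 55 mm high, on the right of the station's deck; bystander; origin at the centre of its underside
- bur_block: small aluminium block with burs, 22 x 50 x 18 mm (30 mm with the burs), on the station's deck left of the wheel; bystander; origin at the centre of its underside
- handpiece: metal dental handpiece, 120 mm long, lying in the station's drip tray; bystander; origin at the centre of its underside

How it is judged:
By the outcome, as a careful person would: the job done as asked, in the order asked, and still so for the second after the job is handed in, with the robot touching nothing.
It also fails if it takes over 58 s, if anything falls off the work surface, if the arm or the gripper's body presses on something with over 40 N, if the wrist force passes 120 N, or if a joint passes its speed limit or range.

## Working session

There is one attempt and no reset: what is moved stays moved. The work goes in short steps, Python scripts to look and compute and a tool call to move; the robot and the scene stay as the last step left them, time stands still between calls to the robot, and variables do not carry over. Pictures are saved under pics/ and viewed, and the job is handed in when it is done.

Besides the shell and the picture viewer there is one more tool, called after "Request:" as name(argument=value, ...), one argument or row to a line, values as JSON. send_rows: Moves the arm, as the interface text tells. Its arguments: {"type":"object","properties":{"steps":{"type":"string"}},"required":["steps"]}

```bash
mkdir -p pics; ls; cat > h.py <<'E'
import numpy as np, cv2
from cell import ctrl
def grab(n,tag):
    s=ctrl.state(); im,d=ctrl.grab_frame(n); cv2.imwrite(f'pics/{tag}.png',im); np.save(f'pics/{tag}.npy',d); np.save(f'pics/{tag}_pose.npy',np.r_[s['position'],s['orientation']]); return im,d
E
python3 - <<'E'
from h import *
s=ctrl.state(); print(s)
for n in ['scene','side','wrist']:
    grab(n,n+'0'); print(n,ctrl.get_calibration(n))
E
```

```text
pics
{'time': 0.0, 'joint_pos': array([-1.3248258 ,  0.62936831,  0.03842678,  1.51837112, -0.02702493,
        0.99628233, -0.01996034]), 'joint_vel': array([-4.93371120e-04,  2.74662613e-04,  3.08164793e-05,  4.69595797e-04,
       -3.50007901e-05,  9.30362935e-04,  9.92923164e-04]), 'tau': array([ 2.51039637e-06, -5.63406122e+01,  1.22614246e+00, -1.93452662e+01,
        1.09440248e-02,  1.04180185e-02, -3.96214219e-06]), 'position': array([0.19915596, 0.61810446, 0.2413734 ]), 'orientation': array([-3.13968075e+00, -3.48547615e-06,  2.82986042e+00]), 'wrist_force': array([0.88910739, 0.08009452, 0.09258482]), 'wrist_torque': array([0.0096207 , 0.0177768 , 0.01340673]), 'finger_gap': 1.0039634473359993}
scene {'fx': 446.3420726411703, 'fy': 446.3420726411703, 'cx': 245.21315038493293, 'cy': 184.30553956498392, 'R': array([[ 0.41163099,  0.91115962, -0.01865671],
       [ 0.5426374 , -0.26148951, -0.79822797],
       [-0.73219162,  0.31845154, -0.60206648]]), 't': array([-0.20476996, -0.14984873,  1.68600677])}
side {'fx': 361.06171828573594, 'fy': 361.06171828573594, 'cx': 259.928008965891, 'cy': 186.4779147504709, 'R': array([[ 9.37230691e-01, -3.48709952e-01, -4.62146324e-05],
       [-2.52457986e-01, -6.78442032e-01, -6.89914034e-01],
       [ 2.40548535e-01,  6.46620274e-01, -7.23891307e-01]]), 't': array([-0.47848211,  0.21789391,  0.93130763])}
wrist {'fx': 289.5748629545093, 'fy': 289.5748629545093, 'cx': 252.69604012083644, 'cy': 194.06829144670792, 'mount': array([[ 3.02288405e-04, -9.51276949e-01, -3.08337599e-01,
         7.89610035e-02],
       [ 9.99999577e-01,  1.97834749e-05,  9.19345272e-04,
         4.42574514e-04],
       [-8.68451976e-04, -3.08337746e-01,  9.51276553e-01,
        -1.32057718e-01],
       [ 0.00000000e+00,  0.00000000e+00,  0.00000000e+00,
         1.00000000e+00]])}
```

View pics/scene0.png

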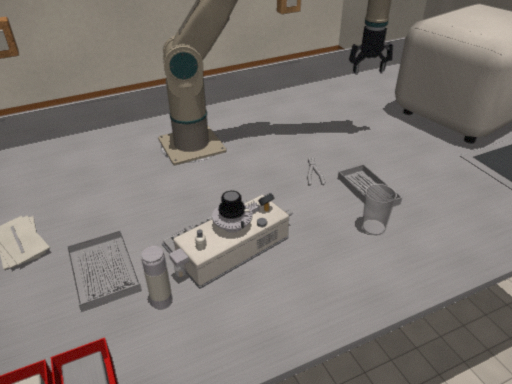

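View pics/side0.png

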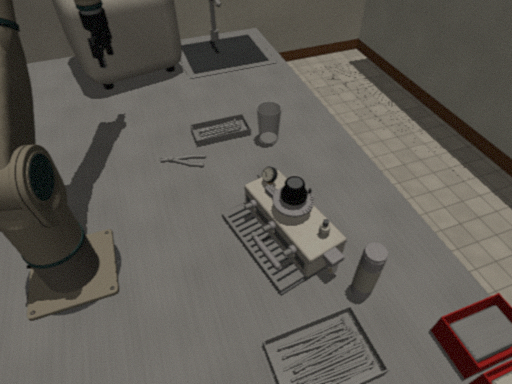

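View pics/wrist0.png

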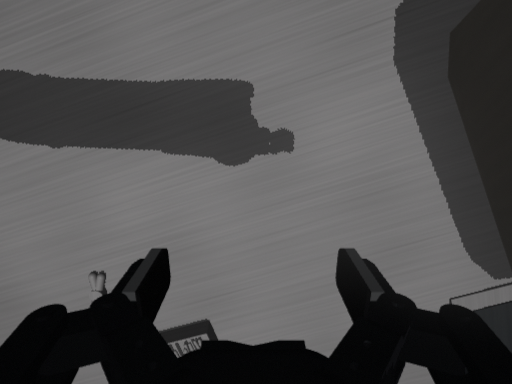

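```bash
python3 - <<'E'
from h import *
a=cv2.imread('pics/scene0.png')[170:290,160:310]; b=cv2.imread('pics/side0.png')[150:300,220:360]
cv2.imwrite('pics/sc_c.png',cv2.resize(a,None,fx=5,fy=5,interpolation=cv2.INTER_CUBIC))
cv2.imwrite('pics/si_c.png',cv2.resize(b,None,fx=4,fy=4,interpolation=cv2.INTER_CUBIC))
def pts(n,box):
    c=ctrl.get_calibration(n); d=np.load(f'pics/{n}0.npy')
    v,u=np.mgrid[box[0]:box[1],box[2]:box[3]]; z=d[box[0]:box[1],box[2]:box[3]]
    P=np.stack([(u-c['cx'])/c['fx']*z,(v-c['cy'])/c['fy']*z,z],-1)
    return ((P-c['t'])@c['R']), z
for n,box in (('scene',(185,280,160,300)),('side',(165,300,220,350))):
    P,z=pts(n,box); P=P[z>0]
    print(n,np.histogram(P[:,2],bins=np.arange(0,.2,.005)))
    t=P[P[:,2]>P[:,2].max()-.006]; print(len(t),t.max(0),t.min(0),t.mean(0))
    dk=P[(P[:,2]>.086)&(P[:,2]<.094)].astype(np.float32); print(len(dk),cv2.minAreaRect(dk[:,:2]),dk[:,2].mean())
E
```

```text
scene (array([2647,  184,   81,  236,  231,  142,  145,  165,  147,  157,  159,
        174,  153,  148,  180,  182,  270, 1461,  958,   59,   98,   74,
         56,   46,   88,  371,  186,   71,   75,   61,  122,   99,   42,
         40,   43,   35,   35,   74,  140]), array([0.   , 0.005, 0.01 , 0.015, 0.02 , 0.025, 0.03 , 0.035, 0.04 ,
       0.045, 0.05 , 0.055, 0.06 , 0.065, 0.07 , 0.075, 0.08 , 0.085,
       0.09 , 0.095, 0.1  , 0.105, 0.11 , 0.115, 0.12 , 0.125, 0.13 ,
       0.135, 0.14 , 0.145, 0.15 , 0.155, 0.16 , 0.165, 0.17 , 0.175,
       0.18 , 0.185, 0.19 , 0.195]))
180 [ 0.60210802 -0.04686271  0.19454889] [ 0.55350352 -0.09583779  0.18861061] [ 0.57865198 -0.07178922  0.19123802]Traceback (most recent call last):
  File "<stdin>", line 14, in <module>
cv2.error: OpenCV(4.12.0) /io/opencv/modules/imgproc/src/convhull.cpp:143: error: (-215:Assertion failed) total >= 0 && (depth == CV_32F || depth == CV_32S) in function 'convexHull'
```

View pics/sc_c.png

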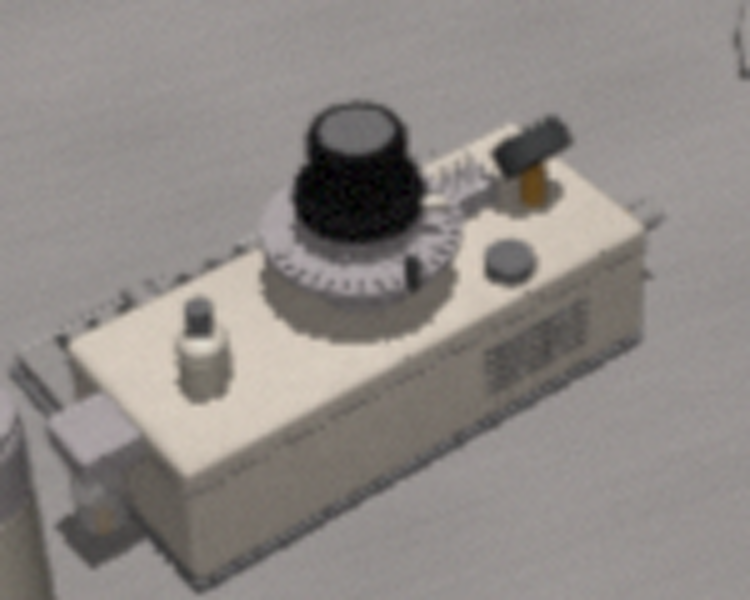

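View pics/si_c.png

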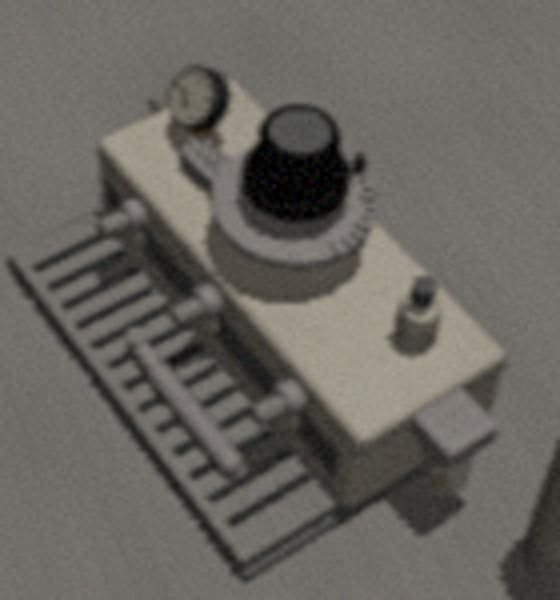

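```bash
python3 - <<'E'
from h import *
def pts(n,box):
    c=ctrl.get_calibration(n); d=np.load(f'pics/{n}0.npy')
    v,u=np.mgrid[box[0]:box[1],box[2]:box[3]]; z=d[box[0]:box[1],box[2]:box[3]]
    P=np.stack([(u-c['cx'])/c['fx']*z,(v-c['cy'])/c['fy']*z,z],-1)
    return ((P-c['t'])@c['R']), z
for n,box in (('scene',(185,280,160,300)),('side',(165,300,220,350))):
    P,z=pts(n,box); P=P[z>0]
    t=P[P[:,2]>P[:,2].max()-.006]; print(n,len(t),t.max(0),t.min(0),t.mean(0))
    dk=P[(P[:,2]>.084)&(P[:,2]<.096)].astype(np.float32).copy(); dk=dk[np.linalg.norm(dk[:,:2]-[.55,-.07],axis=1)<.2]
    dk=np.ascontiguousarray(dk[:,:2]); print(len(dk),cv2.minAreaRect(dk))
    for p in [(.1,.2)]:
        for z0 in (.115,.12,.125,.13,.135,.14,.145,.15):
            q=P[(abs(P[:,2]-z0)<.0025)&(np.linalg.norm(P[:,:2]-[.578,-.072],axis=1)<.08)]
            if len(q): print(z0,len(q),q.min(0).round(3),q.max(0).round(3))
def proj(n,X):
    c=ctrl.get_calibration(n); p=c['R']@X+c['t']; return c['fx']*p[0]/p[2]+c['cx'],c['fy']*p[1]/p[2]+c['cy']
def ray(n,u,v,z):
    c=ctrl.get_calibration(n); d=c['R'].T@[(u-c['cx'])/c['fx'],(v-c['cy'])/c['fy'],1]; o=-c['R'].T@c['t']
    return o+d*(z-o[2])/d[2]
A=np.array([.578,-.072])
for nm,n,u,v,z in [('dark','scene',242.6,224.4,.135),('light','scene',247,209.6,.148),('dark','side',310,190,.135)]:
    X=ray(n,u,v,z); d=X[:2]-A; print(nm,n,X,np.linalg.norm(d),np.degrees(np.arctan2(d[1],d[0])))
E
```

```text
scene 180 [ 0.60210802 -0.04686271  0.19454889] [ 0.55350352 -0.09583779  0.18861061] [ 0.57865198 -0.07178922  0.19123802]
2504 ((0.5819023847579956, -0.08633136749267578), (0.12200474739074707, 0.33468732237815857), 12.940340042114258)
0.115 4 [ 0.544 -0.012  0.114] [ 0.557 -0.005  0.117]
0.12 12 [ 0.543 -0.122  0.118] [ 0.628 -0.001  0.122]
0.125 98 [ 0.543 -0.124  0.123] [ 0.631 -0.017  0.127]
0.13 370 [ 0.53  -0.123  0.128] [ 0.631 -0.019  0.132]
0.135 46 [ 0.533 -0.104  0.133] [ 0.63  -0.042  0.137]
0.14 8 [ 0.603 -0.091  0.138] [ 0.63  -0.062  0.142]
0.145 23 [ 0.579 -0.105  0.144] [ 0.631 -0.034  0.147]
0.15 58 [ 0.55  -0.106  0.148] [ 0.613 -0.035  0.152]
side 233 [ 0.59809336 -0.04825789  0.19375527] [ 0.548647   -0.09588648  0.18803393] [ 0.57269167 -0.07317756  0.19086948]
2802 ((0.5762502551078796, -0.08900299668312073), (0.12031234055757523, 0.3333026170730591), 12.754663467407227)
0.115 5 [ 0.539 -0.017  0.113] [ 0.55  -0.005  0.116]
0.12 8 [ 0.527 -0.122  0.118] [ 0.569 -0.006  0.122]
0.125 120 [ 0.52  -0.124  0.123] [ 0.626 -0.019  0.127]
0.13 414 [ 0.52  -0.125  0.128] [ 0.625 -0.022  0.132]
0.135 38 [ 0.539 -0.106  0.133] [ 0.622 -0.061  0.137]
0.14 10 [ 0.543 -0.099  0.138] [ 0.624 -0.061  0.142]
0.145 16 [ 0.54  -0.105  0.143] [ 0.625 -0.062  0.147]
0.15 48 [ 0.538 -0.107  0.148] [ 0.605 -0.066  0.152]
dark scene [ 0.62973066 -0.06420818  0.135     ] 0.0523141802882028 8.565661977218753
light scene [ 0.5962188  -0.03653838  0.148     ] 0.039867919249038444 62.80766658265217
dark side [ 0.62676052 -0.06290957  0.135     ] 0.049600644424135795 10.560427814023695
```

```bash
cat >> h.py <<'E'
from scipy.spatial.transform import Rotation as Ro
def plan(p0,yaw0,p1,yaw1,n,g):
    "pointing down; rows from pose 0 to pose 1"
    p=np.array(p0,float); p1=np.array(p1); rows=[]; yaw=yaw0; dy=(yaw1-yaw0)/n
    for i in range(n):
        R=(Ro.from_euler('z',yaw)*Ro.from_euler('x',np.pi)).as_matrix()
        d=np.round(R.T@((p1-p)/(n-i))/.2,3); p=p+R@d*.2
        rz=np.round(-(yaw1-yaw)/(n-i)/(np.pi/2),3); yaw-=rz*np.pi/2
        rows.append(f'{d[0]:g} {d[1]:g} {d[2]:g} 0 0 {rz:g} {g}')
    print('; '.join(rows)); print(p,np.degrees(yaw))
E
python3 - <<'E'
from h import *
s=ctrl.state()
plan(s['position'],s['orientation'][2],[.56,-.085,.30],np.radians(50),16,85)
E
```

```text
-0.175 -0.175 -0.018 0 0 0.078 85; -0.195 -0.152 -0.018 0 0 0.078 85; -0.212 -0.127 -0.018 0 0 0.078 85; -0.226 -0.1 -0.018 0 0 0.078 85; -0.236 -0.072 -0.018 0 0 0.078 85; -0.243 -0.042 -0.018 0 0 0.078 85; -0.247 -0.012 -0.018 0 0 0.078 85; -0.246 0.018 -0.018 0 0 0.078 85; -0.242 0.048 -0.018 0 0 0.078 85; -0.235 0.077 -0.019 0 0 0.078 85; -0.223 0.105 -0.018 0 0 0.078 85; -0.209 0.132 -0.019 0 0 0.078 85; -0.191 0.156 -0.018 0 0 0.077 85; -0.171 0.178 -0.019 0 0 0.078 85; -0.148 0.198 -0.018 0 0 0.077 85; -0.124 0.214 -0.019 0 0 0.078 85
[ 0.55989766 -0.08504288  0.30000634] 49.99666480400033
```

Request:
send_rows(
  steps="-0.175 -0.175 -0.018 0 0 0.078 85; -0.195 -0.152 -0.018 0 0 0.078 85; -0.212 -0.127 -0.018 0 0 0.078 85; -0.226 -0.1 -0.018 0 0 0.078 85; -0.236 -0.072 -0.018 0 0 0.078 85; -0.243 -0.042 -0.018 0 0 0.078 85; -0.247 -0.012 -0.018 0 0 0.078 85; -0.246 0.018 -0.018 0 0 0.078 85; -0.242 0.048 -0.018 0 0 0.078 85; -0.235 0.077 -0.019 0 0 0.078 85",
)

```text
time: 1.4
position: [0.4254, 0.1778, 0.2787]
orientation: [3.142, -0.0, 1.601]
wrist_force: [0.9, 0.5, 1.2]
finger_gap: 0.999
```

Request:
send_rows(
  steps="-0.223 0.105 -0.018 0 0 0.078 85; -0.209 0.132 -0.019 0 0 0.078 85; -0.191 0.156 -0.018 0 0 0.077 85; -0.171 0.178 -0.019 0 0 0.078 85; -0.148 0.198 -0.018 0 0 0.077 85; -0.124 0.214 -0.019 0 0 0.078 85; 0 0 0 0 0 0 85; 0 0 0 0 0 0 85",
)

```text
time: 2.4
position: [0.5596, -0.0839, 0.3001]
orientation: [-3.14, 0.0, 0.873]
wrist_force: [0.1, 0.8, 0.2]
finger_gap: 0.998
```

```bash
python3 - <<'E'
from h import *
grab('wrist','w1'); s=ctrl.state(); print(s['position'],s['orientation'],s['wrist_force'],s['joint_pos'])
E
```

```text
[ 0.55954079 -0.08321208  0.30021337] [-3.13976273e+00 -1.87053966e-04  8.74456592e-01] [0.62473665 0.27909382 0.08918847] [-0.31740384  0.51346401  0.65021549  1.6931542  -0.34985322  1.05542311
 -0.25023194]
```

View pics/w1.png

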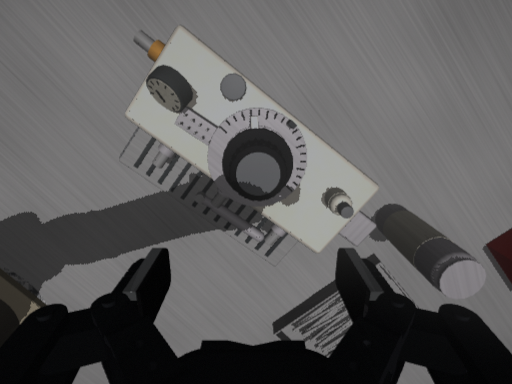

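```bash
python3 - <<'E'
from h import *
a=cv2.imread('pics/w1.png')[95:215,190:325]
a=cv2.convertScaleAbs(cv2.resize(a,None,fx=5,fy=5,interpolation=cv2.INTER_CUBIC),alpha=1.3,beta=20)
cv2.imwrite('pics/w1_c.png',a)
E
```

```text
(no output)
```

View pics/w1_c.png

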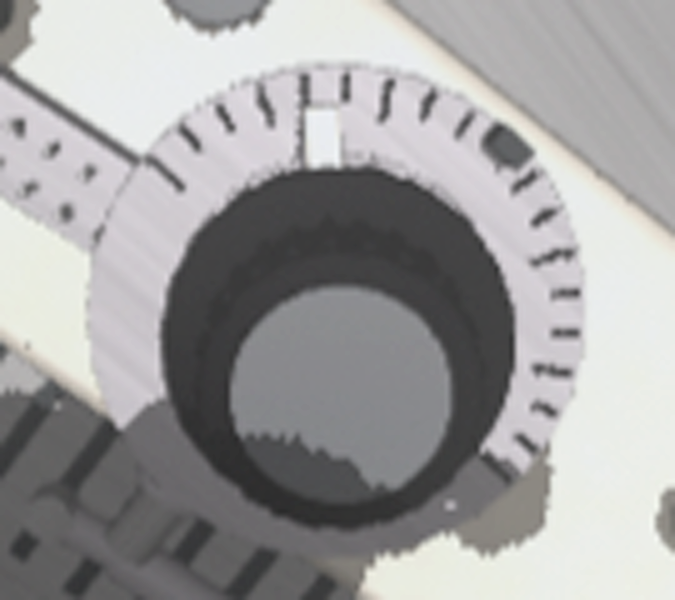

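```bash
cat >> h.py <<'E'
def wray(pose,u,v,z):
    c=ctrl.get_calibration('wrist'); M=c['mount']; R=Ro.from_euler('xyz',pose[3:]).as_matrix()
    d=R@M[:3,:3]@np.array([(u-c['cx'])/c['fx'],(v-c['cy'])/c['fy'],1]); o=pose[:3]+R@M[:3,3]
    return o+d*(z-o[2])/d[2]
E
python3 - <<'E'
from h import *
pose=np.load('pics/w1_pose.npy')
f=lambda x,y,z: wray(pose,(x+.5)/5-.5+190,(y+.5)/5-.5+95,z)
for nm,L,z in [('top',[(230,397),(452,397),(341,286),(341,508)],.1915),('skirt',[(161,340),(515,340),(338,168),(338,529)],.1555),('ring',[(88,310),(585,310),(336,63),(336,557)],.130)]:
    P=np.array([f(*l,z) for l in L]); print(nm,P.mean(0).round(4),np.linalg.norm(P[0]-P[1])/2,np.linalg.norm(P[2]-P[3])/2)
A=None
d=np.load('pics/w1.npy')
for (u,v) in [(254,118),(254,125),(291,124),(258,175),(236,135),(256,135)]: print(u,v,d[v,u])
A=np.array([.5775,-.072])
for nm,x,y,z in [('ptip',322,108,.149),('ptipbase',322,168,.1525),('tabtop',507,147,.143),('tabtopB',497,150,.143)]:
    X=f(x,y,z); q=X[:2]-A; print(nm,X.round(4),np.linalg.norm(q),np.degrees(np.arctan2(q[1],q[0])))
E
```

```text
top [ 0.5752 -0.0716  0.1915] 0.018971535509747808 0.01952016730841037
skirt [ 0.5758 -0.0707  0.1555] 0.034347834482807045 0.03575980666595761
ring [ 0.5766 -0.0697  0.13  ] 0.05232743617601394 0.05263065230021048
254 118 0.2714467
254 125 0.2740271
291 124 0.28151032
258 175 0.24741651
236 135 0.27799696
256 135 0.27294853
ptip [ 0.6021 -0.0344  0.149 ] 0.04498172310452885 56.783764226970995
ptipbase [ 0.5952 -0.0426  0.1525] 0.03428470182290131 58.88230019774527
tabtop [ 0.6249 -0.0634  0.143 ] 0.0481341107623684 10.342253077342775
tabtopB [ 0.623  -0.0626  0.143 ] 0.046480060282286385 11.717659947883329
```

```bash
python3 - <<'E'
from h import *
s=ctrl.state()
plan(s['position'],s['orientation'][2],[.5755,-.0715,.235],np.radians(60),4,85)
E
```

```text
0.024 0.006 0.082 0 0 -0.027 85; 0.024 0.007 0.081 0 0 -0.028 85; 0.023 0.008 0.082 0 0 -0.027 85; 0.023 0.009 0.081 0 0 -0.028 85
[ 0.57550831 -0.07157585  0.23501337] 60.00267206115796
```

Request:
send_rows(
  steps="0.024 0.006 0.082 0 0 -0.027 85; 0.024 0.007 0.081 0 0 -0.028 85; 0.023 0.008 0.082 0 0 -0.027 85; 0.023 0.009 0.081 0 0 -0.028 85; 0 0 0 0 0 0 85; 0 0 0 0 0 0 85",
)

```text
time: 3.2
position: [0.576, -0.0724, 0.2361]
orientation: [3.141, -0.0, 1.046]
wrist_force: [0.4, -0.5, 0.3]
finger_gap: 0.993
```

```bash
python3 - <<'E'
from h import *
grab('wrist','w2'); s=ctrl.state(); print(s['position'],s['orientation'],s['wrist_force'])
E
```

```text
[ 0.57617726 -0.07272108  0.23628461] [ 3.14072891e+00 -5.39809881e-04  1.04556650e+00] [ 0.4756876  -1.14784237 -0.39502415]
```

View pics/w2.png

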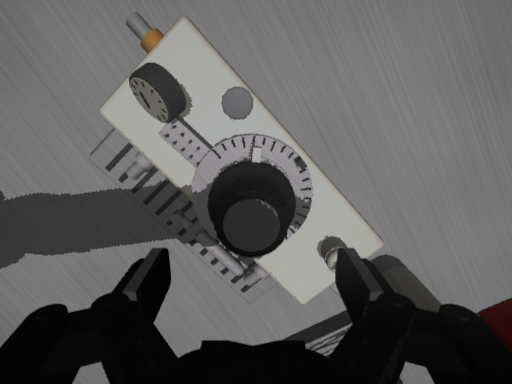

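```bash
python3 - <<'E'
from h import *
a=cv2.imread('pics/w2.png')[125:265,185:325]
a=cv2.convertScaleAbs(cv2.resize(a,None,fx=5,fy=5,interpolation=cv2.INTER_CUBIC),alpha=1.5,beta=20)
cv2.imwrite('pics/w2_c.png',a)
E
```

```text
(no output)
```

View pics/w2_c.png

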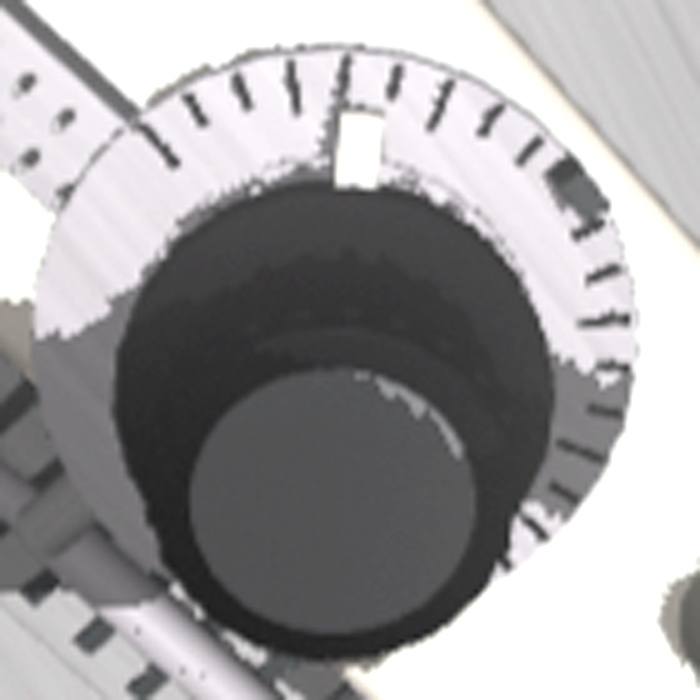

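```bash
python3 - <<'E'
from h import *
pose=np.load('pics/w2_pose.npy')
f=lambda x,y,z: wray(pose,(x+.5)/5-.5+185,(y+.5)/5-.5+125,z)
R=Ro.from_euler('xyz',pose[3:]).as_matrix()
for nm,L,z in [('top',[(189,500),(477,500),(333,368),(333,633)],.1915),('skirt',[(114,380),(554,380)],.1555),('ring',[(33,330),(635,330)],.130)]:
    P=np.array([f(*l,z) for l in L]); m=P.mean(0); print(nm,m.round(4),'tool',(R.T@(m-pose[:3])).round(4),np.linalg.norm(P[0]-P[1])/2)
A=np.array([.5755,-.0713])
for nm,x,y,z in [('ptip',362,112,.149),('ptipbase',357,188,.1525),('tabtop',578,190,.143)]:
    X=f(x,y,z); q=X[:2]-A; print(nm,X.round(4),np.linalg.norm(q),np.degrees(np.arctan2(q[1],q[0])))
E
```

```text
top [ 0.5757 -0.0712  0.1915] tool [ 0.0009 -0.0009  0.0446] 0.019121791570011277
skirt [ 0.5779 -0.0672  0.1555] tool [ 0.0055 -0.001   0.0806] 0.03421603047022691
ring [ 0.5779 -0.0669  0.13  ] tool [ 0.0057 -0.0011  0.1061] 0.05184301524682075
ptip [ 0.602  -0.0341  0.149 ] 0.04563848167798248 54.537346405573075
ptipbase [ 0.5958 -0.0432  0.1525] 0.0346806028474944 54.074276433377506
tabtop [ 0.625  -0.0627  0.143 ] 0.05023599221638206 9.837055461987477
```

Request:
send_rows(
  steps="0.005 -0.004 0.1 0 0 0 85; 0 0 0.1 0 0 0 85; 0 0 0.1 0 0 0 85; 0 0 0.01 0 0 0 70; 0 0 0 0 0 0 62; 0 0 0 0 0 0 58; 0 0 0 0 0 0 54; 0 0 0 0 0 0 54",
)

```text
time: 4.25
position: [0.576, -0.0717, 0.1738]
orientation: [3.141, -0.0, 1.045]
wrist_force: [-0.2, -0.2, 0.1]
finger_gap: 0.634
```

```bash
python3 - <<'E'
from h import *
grab('wrist','w3'); s=ctrl.state(); print(s['position'],s['orientation'],s['wrist_force'],s['finger_gap'])
E
```

```text
[ 0.57591673 -0.0717175   0.17370721] [ 3.14135940e+00 -2.17679581e-04  1.04535493e+00] [-0.53867142 -0.76666205 -0.07089476] 0.6309227739061476
```

View pics/w3.png

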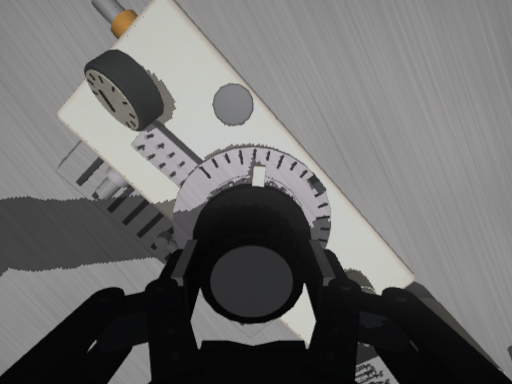

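Request:
send_rows(
  steps="0 0 0 0 0 0 51; 0 0 0 0 0 0 49; 0 0 0 0 0 0 47; 0 0 0 0 0 0 45; 0 0 0 0 0 0 45",
)

```text
time: 4.92
position: [0.5756, -0.0716, 0.1734]
orientation: [-3.141, 0.0, 1.045]
wrist_force: [-1.9, 0.6, 1.4]
finger_gap: 0.57
```

Request:
send_rows(
  steps="0 0 0 0 0 0.01 40; 0 0 0 0 0 0.05 40; 0 0 0 0 0 0.08 40; 0 0 0 0 0 0.08 40; 0 0 0 0 0 0.08 40; 0 0 0 0 0 0.08 40; 0 0 0 0 0 0.06 40; 0 0 0 0 0 0 40; 0 0 0 0 0 0 40",
)

```text
time: 6.05
position: [0.5757, -0.0718, 0.1733]
orientation: [-3.142, 0.0, 0.355]
wrist_force: [-2.1, 0.8, 0.4]
finger_gap: 0.571
```

```bash
python3 - <<'E'
from h import *
grab('wrist','w4'); s=ctrl.state(); print(s['position'],s['orientation'],np.degrees(s['orientation'][2]),s['wrist_force'],s['wrist_torque'],s['finger_gap'])
a=cv2.imread('pics/w4.png')[110:260,180:330]
a=cv2.convertScaleAbs(cv2.resize(a,None,fx=4,fy=4,interpolation=cv2.INTER_CUBIC),alpha=1.5,beta=20)
cv2.imwrite('pics/w4_c.png',a)
E
```

```text
[ 0.5757216  -0.07179826  0.17334324] [-3.14148425e+00  1.92415591e-04  3.55005581e-01] 20.340321485223697 [-2.41611371  0.68825249  0.3311185 ] [-0.01354796  0.22212181 -0.06811207] 0.5693096482343845
```

View pics/w4_c.png

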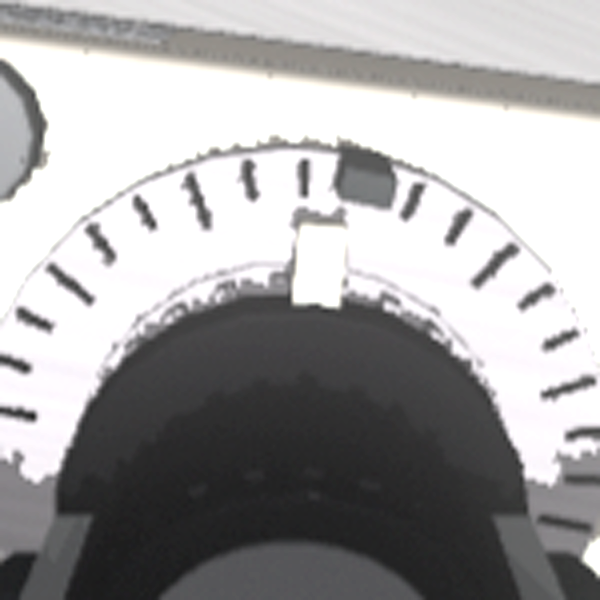

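```bash
cat > an.py <<'E'
from h import *
A=np.array([.5756,-.0714])
def an(tag,x0,y0,k,L):
    pose=np.load(f'pics/{tag}_pose.npy'); 
    for nm,x,y,z in L:
        X=wray(pose,(x+.5)/k-.5+x0,(y+.5)/k-.5+y0,z); q=X[:2]-A; print(nm,X.round(4),round(np.linalg.norm(q)*1e3,1),round(np.degrees(np.arctan2(q[1],q[0])),2))
E
python3 - <<'E'
from an import *
an('w4',180,110,4,[('tip',323,222,.152),('finb',318,305,.152),('fincL',294,265,.152),('fincR',347,265,.152),('tabc',367,165,.143),('tabL',340,165,.143),('tabR',395,170,.143)])
E
```

```text
tip [ 0.6205 -0.0592  0.152 ] 46.5 15.17
finb [ 0.6094 -0.0627  0.152 ] 34.9 14.4
fincL [ 0.6135 -0.0576  0.152 ] 40.4 19.93
fincR [ 0.6161 -0.0644  0.152 ] 41.1 9.78
tabc [ 0.6285 -0.063   0.143 ] 53.6 8.99
tabL [ 0.6272 -0.0595  0.143 ] 53.0 13.02
tabR [ 0.6292 -0.067   0.143 ] 53.8 4.71
```

Request:
send_rows(
  steps="0 0 0 0 0 0.03 40; 0 0 0 0 0 0.03 40; 0 0 0 0 0 0 40; 0 0 0 0 0 0 40",
)

```text
time: 6.6
position: [0.5757, -0.0718, 0.1734]
orientation: [3.142, 0.0, 0.259]
wrist_force: [-1.5, -0.1, -1.4]
finger_gap: 0.568
```

```bash
python3 - <<'E'
from h import *
grab('wrist','w5'); s=ctrl.state(); print(s['position'],s['orientation'],np.degrees(s['orientation'][2]),s['wrist_force'],s['wrist_torque'],s['finger_gap'])
a=cv2.imread('pics/w5.png')[130:230,200:310]
a=cv2.convertScaleAbs(cv2.resize(a,None,fx=6,fy=6,interpolation=cv2.INTER_CUBIC),alpha=1.2,beta=10)
cv2.imwrite('pics/w5_c.png',a)
E
```

```text
[ 0.57571861 -0.07185387  0.17337158] [3.14158783e+00 2.14558352e-04 2.59533665e-01] 14.870183626298266 [-0.71772488  0.31741535 -0.97254246] [-0.07711928  0.23856298 -0.10811068] 0.5659856119182463
```

View pics/w5_c.png

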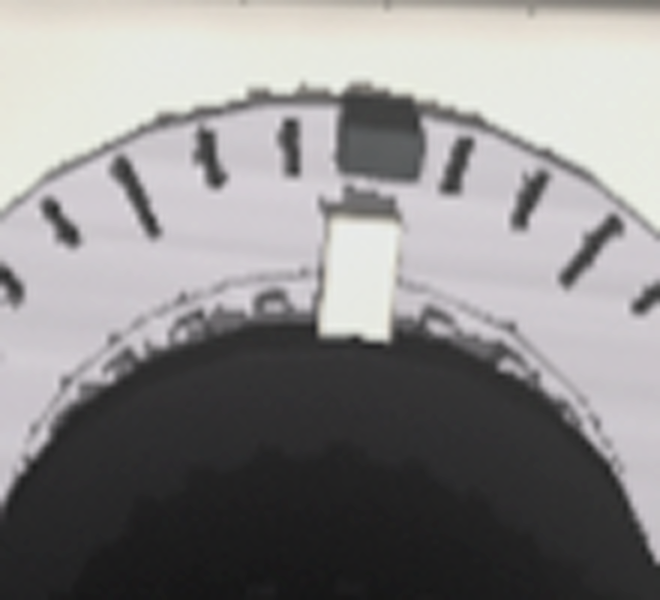

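```bash
python3 - <<'E'
from an import *
an('w5',200,130,6,[('tip',364,214,.152),('finb',356,340,.152),('tipL',330,214,.152),('tipR',400,218,.152),('tabc',380,155,.143),('tabinL',338,175,.143),('tabinR',420,180,.143),('taboutL',345,123,.143),('taboutR',416,128,.143)])
print('w4')
an('w4',180,110,4,[('tabc',366,194,.143)])
# where ray of mark angle
E
```

```text
tip [ 0.6214 -0.0636  0.152 ] 46.4 9.73
finb [ 0.6098 -0.066   0.152 ] 34.6 9.03
tipL [ 0.6206 -0.0606  0.152 ] 46.3 13.5
tipR [ 0.6218 -0.0668  0.152 ] 46.5 5.7
tabc [ 0.6254 -0.0642  0.143 ] 50.3 8.19
tabinL [ 0.6225 -0.0609  0.143 ] 48.1 12.6
tabinR [ 0.624  -0.0685  0.143 ] 48.5 3.38
taboutL [ 0.6274 -0.0603  0.143 ] 53.0 12.12
taboutR [ 0.6287 -0.0668  0.143 ] 53.3 4.93
w4
tabc [ 0.6246 -0.0644  0.143 ] 49.5 8.17
```

Request:
send_rows(
  steps="0 0 0 0 0 0.014 40; 0 0 0 0 0 0 40; 0 0 0 0 0 0 40",
)

```text
time: 7.02
position: [0.5757, -0.0718, 0.1734]
orientation: [-3.142, 0.0, 0.238]
wrist_force: [-1.5, -0.2, -3.4]
finger_gap: 0.567
```

```bash
python3 - <<'E'
from h import *
grab('wrist','w6'); s=ctrl.state(); print(s['position'],s['orientation'],np.degrees(s['orientation'][2]),s['wrist_force'],s['wrist_torque'],s['finger_gap'])
a=cv2.imread('pics/w6.png')[130:230,200:310]
a=cv2.convertScaleAbs(cv2.resize(a,None,fx=6,fy=6,interpolation=cv2.INTER_CUBIC),alpha=1.2,beta=10)
cv2.imwrite('pics/w6_c.png',a)
E
```

```text
[ 0.57572354 -0.07179749  0.17337894] [-3.14155366e+00  2.26405845e-04  2.37627795e-01] 13.615069749579424 [-1.8783601   0.91863628 -2.86983342] [-0.10519006  0.2580413  -0.08625638] 0.5656835205548928
```

View pics/w6_c.png

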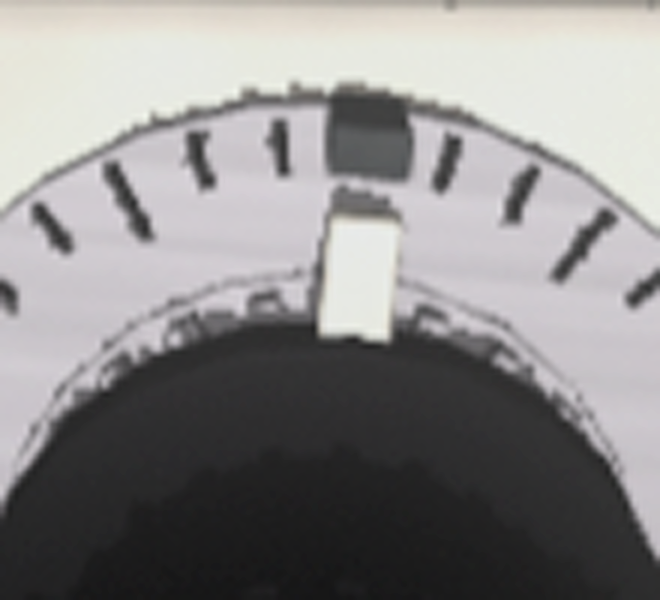

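Request:
send_rows(
  steps="0 0 0.005 0 0 0 40; 0 0 0.005 0 0 0 40; 0 0 0 0 0 0 40",
)

```text
time: 7.45
position: [0.5758, -0.0718, 0.1716]
orientation: [-3.142, -0.0, 0.238]
wrist_force: [-2.5, 0.0, 1.7]
finger_gap: 0.571
```

Request:
send_rows(
  steps="0 0 0.003 0 0 0 40; 0 0 0.002 0 0 0 40; 0 0 0 0 0 0 40",
)

```text
time: 7.82
position: [0.5758, -0.0718, 0.1705]
orientation: [-3.142, 0.0, 0.238]
wrist_force: [-3.3, 0.2, 1.9]
finger_gap: 0.568
```

Request:
send_rows(
  steps="0 0 0.003 0 0 0 40; 0 0 0 0 0 0 40",
)

```text
time: 8.07
position: [0.5759, -0.0718, 0.1703]
orientation: [-3.141, -0.0, 0.238]
wrist_force: [-3.3, 0.9, 5.3]
finger_gap: 0.567
```

Request:
send_rows(
  steps="0 0 0.002 0 0 0 40; 0 0 0 0 0 0 40",
)

```text
time: 8.32
position: [0.5759, -0.0719, 0.1703]
orientation: [-3.141, -0.001, 0.238]
wrist_force: [-4.7, 0.9, 8.5]
finger_gap: 0.568
```

Request:
send_rows(
  steps="0 0 0 0 0 -0.011 40; 0 0 0 0 0 -0.011 40; 0 0 0 0 0 0 40",
)

```text
time: 8.7
position: [0.5759, -0.0717, 0.1702]
orientation: [-3.141, -0.001, 0.273]
wrist_force: [-4.6, 0.6, 6.8]
finger_gap: 0.563
```

Request:
send_rows(
  steps="0 0 0 0 0 -0.011 40; 0 0 0 0 0 -0.011 40; 0 0 0 0 0 0 40",
)

```text
time: 9.07
position: [0.5758, -0.0718, 0.1698]
orientation: [-3.142, -0.0, 0.307]
wrist_force: [-3.2, -0.5, 1.4]
finger_gap: 0.566
```

Request:
send_rows(
  steps="0 0 0.003 0 0 0 40; 0 0 0 0 0 0 40",
)

```text
time: 9.32
position: [0.5758, -0.0718, 0.1687]
orientation: [3.141, 0.0, 0.307]
wrist_force: [-2.6, 0.2, 2.5]
finger_gap: 0.569
```

Request:
send_rows(
  steps="0 0 0.003 0 0 -0.008 40; 0 0 0.003 0 0 0 40; 0 0 0 0 0 0 40",
)

```text
time: 9.7
position: [0.5758, -0.0718, 0.1675]
orientation: [3.141, 0.0, 0.32]
wrist_force: [-2.1, -0.3, 0.8]
finger_gap: 0.566
```

Request:
send_rows(
  steps="0 0 0.003 0 0 0 40; 0 0 0.003 0 0 0 40; 0 0 0 0 0 0 40",
)

```text
time: 10.07
position: [0.5758, -0.0718, 0.1664]
orientation: [3.142, 0.0, 0.32]
wrist_force: [-2.6, -0.6, 1.1]
finger_gap: 0.563
```

Request:
send_rows(
  steps="0 0 0.003 0 0 0 40; 0 0 0.003 0 0 0 40; 0 0 0 0 0 0 40",
)

```text
time: 10.45
position: [0.5758, -0.0718, 0.1654]
orientation: [-3.142, -0.0, 0.32]
wrist_force: [-3.3, 0.2, 3.4]
finger_gap: 0.565
```

Request:
send_rows(
  steps="0 0 0.003 0 0 0 40; 0 0 0 0 0 0 40",
)

```text
time: 10.7
position: [0.5759, -0.0718, 0.1654]
orientation: [-3.141, -0.001, 0.32]
wrist_force: [-3.9, -0.0, 8.0]
finger_gap: 0.568
```

Request:
send_rows(
  steps="0 0 0.002 0 0 0 40; 0 0 0 0 0 0 40",
)

```text
time: 10.95
position: [0.5759, -0.0718, 0.1653]
orientation: [-3.141, -0.001, 0.32]
wrist_force: [-5.3, 0.7, 9.9]
finger_gap: 0.565
```

Request:
send_rows(
  steps="0 0 -0.005 0 0 0 40; 0 0 0 0 0 0 40",
)

```text
time: 11.2
position: [0.5759, -0.0718, 0.1654]
orientation: [-3.142, -0.0, 0.32]
wrist_force: [-2.6, -1.0, 4.7]
finger_gap: 0.57
```

Request:
send_rows(
  steps="0 0 0 0 0 0 50; 0 0 0 0 0 0 54; 0 0 0 0 0 0 60; 0 0 0 0 0 0 66; 0 0 0 0 0 0 66; 0 0 0 0 0 0 66",
)

```text
time: 11.95
position: [0.5759, -0.0718, 0.1653]
orientation: [3.142, -0.0, 0.32]
wrist_force: [-0.1, -1.3, -0.2]
finger_gap: 0.772
```

```bash
python3 - <<'E'
from h import *
grab('wrist','w7'); s=ctrl.state(); print(s['position'],s['orientation'],np.degrees(s['orientation'][2]),s['wrist_force'],s['finger_gap'])
E
```

```text
[ 0.57587157 -0.07176614  0.1653091 ] [ 3.14157355e+00 -7.24833269e-05  3.19585910e-01] 18.310923859392673 [ 0.03879881 -0.33484227  0.14432556] 0.7739033699512008
```

View pics/w7.png

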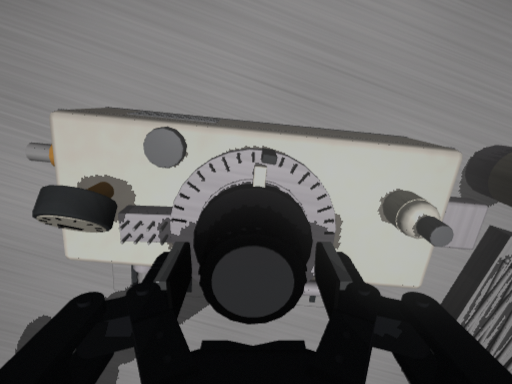

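Fingers are clear of the barrel on both sides. Lifting straight up, then checking.

Request:
send_rows(
  steps="0 0 -0.05 0 0 0 66; 0 0 -0.1 0 0 0 66; 0 0 -0.2 0 0 0 66; 0 0 -0.2 0 0 0 66; 0 0 -0.1 0 0 0 66; 0 0 0 0 0 0 66; 0 0 0 0 0 0 66",
)

```text
time: 12.88
position: [0.5753, -0.0714, 0.2946]
orientation: [-3.141, 0.001, 0.32]
wrist_force: [-0.8, -0.2, -0.9]
finger_gap: 0.779
```

```bash
python3 - <<'E'
from h import *
s=ctrl.state(); print(s['position'],s['orientation'],s['wrist_force'])
for n in ('wrist','scene','side'): grab(n,n+'9')
a=cv2.imread('pics/wrist9.png')[90:250,170:340]
a=cv2.convertScaleAbs(cv2.resize(a,None,fx=4,fy=4,interpolation=cv2.INTER_CUBIC),alpha=1.3,beta=20)
b=cv2.imread('pics/side9.png')[150:270,230:350]
cv2.imwrite('pics/w9_c.png',a[:600]); cv2.imwrite('pics/s9_c.png',cv2.resize(b,None,fx=4,fy=4,interpolation=cv2.INTER_CUBIC))
for t in ('scene','side'):
  for k in '09':
    c=ctrl.get_calibration(t); z=np.load(f'pics/{t}{k}.npy'); v,u=np.mgrid[:384,:512]
    P=(np.stack([(u-c['cx'])/c['fx']*z,(v-c['cy'])/c['fy']*z,z],-1)-c['t'])@c['R']
    P=P[(z>0)&(np.linalg.norm(P[...,:2]-[.576,-.0715],axis=-1)<.018)&(P[...,2]>.15)&(P[...,2]<.21)]; print(t,k,np.median(P[:,2]),len(P))
E
```

```text
[ 0.57529911 -0.07139754  0.29458733] [-3.14066708e+00  1.02689231e-03  3.19717924e-01] [-0.80667347 -0.15983712 -0.94280371]
scene 0 0.1916625129583621 97
scene 9 0.1828099591604389 99
side 0 0.19129781029802728 122
side 9 0.18269434089609038 121
```

View pics/w9_c.png

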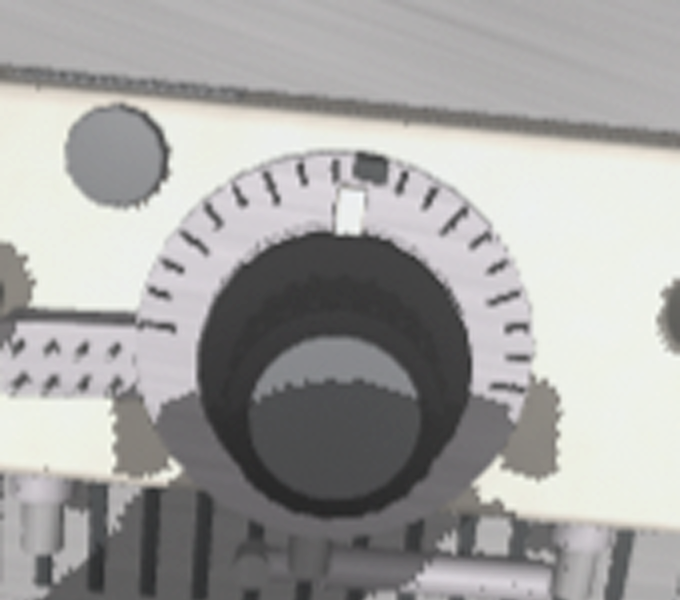

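View pics/scene9.png

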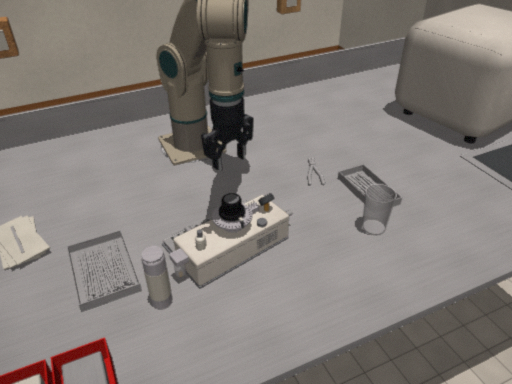

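```bash
python3 -c "
from h import *
ctrl.job_done(); print(ctrl.state()['time'])"
```

```text
the job is handed in; nothing more can be done
the job is handed in; nothing more can be done
```

I turned the wheel to the mark, locked it in the notch nearest the mark, let go of it and handed the job in at about 13 s.

- **Turning:** I gripped the barrel and turned it about 46° until the wrist picture showed the pointer in line with the mark.
- **Finding the notch:** I pressed down until the dog stood on a tooth. It dropped off after about 4° to the left. I ended about 4.7° left of the mark, within the 4 to 7.5° given for the nearest notch. The upward force never read above 10 N in the readings I took at the end of each move.
- **Fully home:** The scene and side cameras show the wheel's top 8.6 to 8.9 mm lower than at the start. It came to rest 5.0 mm below the tooth stop.
- **Let go:** The last pictures show the gripper well clear above the wheel and nothing else visibly moved.

One reading disagreed slightly: the tool itself travelled only 8.1 mm down, against about 8.7 mm in the cameras. I put that down to a little slip or settling in the grip.

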